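# Re-set the eccentric stop of a planing jig

## Robot

A 6-joint arm with a two-finger parallel gripper is mounted at the origin on the work surface; the furniture and walls round the work are solid. World frame = base frame: x ahead of the robot, y to its left, z up, the work surface at z = 0. Lengths are in m, angles in rad, forces in N, time in s.
With the tool pointing down it reaches from about 0.25 to 0.725 m from the base axis. Payload 4 kg.
Tool frame: the origin (TCP) lies at the very end of the fingers, on their centre line; the grasp point (between the pads) lies 19 mm behind it; z points along the fingers, y is the line along which they close (so a half turn about z gives the same grasp; the last joint's range is limited). The gripper opens to 85 mm and grips with 20 to 120 N. Pads are 22 mm wide; open, the fingers measure 114 mm over their backs; the gripper's body (76 mm by 85 mm) begins 54 mm behind the grasp point. The pads swing forward as they close: fully open they stand 13 mm farther back than shut.
Start: joints at [-1.14, 0.241, 0.005, 1.335, 0, 1.571], TCP at [0.209, -0.454, 0.231] pointing down, gripper open.
Joint ranges: [-2.72, 2.72], [-1.05, 1.87], [-1.09, 1.28], [-1.99, 2.15], [-1.42, 1.44], [-3.14, 3.14]. Speed limits (rad/s): [2.79, 2.79, 3.14, 3.14, 3.14, 3.14].

## Interface

Orientations are given as a unit quaternion [x, y, z, w].
In Python, from workcell import bot, vision, workorder, boxes_of gives the robot as it stands.
- The arm moves only by the tool send_rows, never from a script. Its argument "motion" is text: rows parted by semicolons, each of 5 numbers parted by spaces: the closure, from -1 (fully open) to 1 (shut), so that 0 is half open, then the shift along the tool's x, y, z in cm, then the turn about the tool's z in rad. In form: claw x y z twist; .... A call has 1 to 5 rows; each row is the pose to reach, as a shift and turn from the pose commanded when the call began, along the tool's axes at that moment; what a row does not reach only later rows make up. A row lasts 1/10 s, in which the tool goes at most 50 mm and 8.59 degrees, less where a joint would pass 70% of its speed; a pose out of reach is approached as far as the arm can. A call with a gripper value outside its range is refused whole. The fingers move at their own pace and stop on an object; the grip force is fixed at half the most. Time passes only in rows, so rows that repeat a pose let the fingers close. It gives the time, the measured TCP pose, the force, the opening and the grip force at its end, in the units of the state.
- bot.get_obs(): the state, without advancing time (a new reading comes with each control period).
- vision.camera(name): name is "scene" or "top"; returns the picture (420x560x3 uint8, red, green, blue); there is no depth.
- vision.camera_model(name): a dict with "fov_y" (degrees; the focal length in pixels is half the picture's height over the tangent of half this angle, whatever the lens; pixels are square), "cx", "cy" (the principal point, pixels), "world_from_camera" (4x4, takes a point from camera to world coordinates). Camera axes: x right, y down, z forward; pixel columns grow to the right and rows downward; lengths in m; the calibration is good to about 2 mm. A picture is of the moment at which its call begins. camera_model takes no time and is no camera call.
- workorder.job_done(): hands the job in; it is judged then, once.
Trained networks look in the newest picture that a camera, given by its name, has taken for a name from the list of things; names that differ only in an ending like _2 or _b are one class to them, and where a whole thing is asked for, a point or a joint stands for the part that bears it (a point fixed in the world has none). Each returns a list of dicts, best first, with "conf" (0 to 1); they miss things now and then, are a little off and sometimes report something else, mostly with a low value. They report only what shows in the picture. A call takes as long as a camera call.
- boxes_of(camera, target): "rect" ([centre column, centre row, width, height] in pixels, round what is visible of it).
The state is a dict: "clock": time; "joint_pos": joint angles; "joint_vel": joint speeds; "tau": joint torques, N m; "eef_pos": TCP position; "tool_rot": TCP orientation; "ft_force": force on the tool from outside, world axes, zero at the start; "ft_torque": the same for the moment, N m; "grip_width": finger opening in m; "grasp_force": force on a finger pad.
Only numpy, scipy, OpenCV 4.12 (cv2) and the standard library are available. Lean on these libraries where they do the work, as an engineer would, in place of code of your own. Each camera call takes 0.05 s, during which the arm holds its last target. There are 200 camera calls.

## Task

The dark blank lies slack in the plywood planing jig. Slacken the red lock ring with its lever (anticlockwise), turn the black wing knob clockwise until its eccentric has pushed the blank flush against the cork-faced fence and nips it there gently, at roughly 10 N, then pull the lock ring firmly tight again, lever back at its starting mark, without forcing it past. Let go and leave the other things on the desk alone.

Things in the scene. Friction and masses are not known exactly. Their poses are not given: they have to be found in the camera images.
- jig: Plywood jig fixed to the desk. Origin: on the vertical axis shared by knob, lock ring and eccentric, at desk height, z up; +x points across the blank to the fence. Board 12 mm thick, x -66 to 147 mm, y -95 to 95. Wooden fence along y, 38 mm high. An aluminium yoke on the -x side, top at 50 mm, carries the spindle.
- fence_mid (a point): Nominal face of the cork strip on the fence: x = 110.8 mm from the jig axis, 24.5 mm above the desk. The cork gives about 1 mm per 10 N. The strip is packed in or out by an amount nobody measured, up to 4 mm either way, and this point does not show it: the angle at which the blank is nipped must be felt.
- blank: Loose dark rosewood blank, 87 mm (x) x 130 mm (y) x 24 mm, 0.14 to 0.28 kg, flat on the board between eccentric and fence; origin at the centre of its underside, 12 mm above the desk. It starts slightly skewed with a few mm of play on both sides. It is not gripped: the eccentric pushes it in jig +x.
- eccentric: Steel disc, 48 mm diameter, 20 mm high, on the knob's spindle, its centre 12 mm off the jig axis; origin: the jig's, turning with the knob, disc centre on its -x. Friction on wood 0.5 to 0.7. Blank at the fence: knob torque above running = nip force x (12 sin(adjuster) + friction x 24) mm, about 0.25 to 0.28 N m at 10 N.
- adjuster (a joint): Knob angle, rad, 0 to 2.6, growing clockwise seen from above. At 0 the disc centre points to jig -x; its reach to the fence is 24 - 12 cos(angle) mm. Starts at 0.45 to 0.7; the nip comes between 1.15 and 2. Ring slack, it turns at about 0.06 N m (up to 0.1 more while pushing the blank) and stays where left; ring tight, it is held to over 1 N m: do not force it.
- knob_grip (a point): Middle of the black wing knob, on the jig axis, 90 mm above the desk. Bar 46 mm long, 16 mm thick, from 74 to 104 mm high. This frame turns with the knob: x along the bar, z up; the bar's yaw = jig yaw minus adjuster angle. Grip from above across the 16 mm, fingertips above 71 mm (the lock ring's top is at 68).
- lock_ring (a joint): Ring angle, rad, growing anticlockwise seen from above (loosening), -0.3 to 1.3. 0 = tight as found, lever at its starting mark; wholly slack beyond 0.22. Slack it turns stiffly at 0.35 N m (4 N at the pin; figures in motion, less when held still). Tightening, it rises evenly from 0.22: 0.65 N m (7.6 N) at 0, 0.81 N m (9.6 N) at -0.12; let go below 0 it springs back to about 0, else it stays.
- lever_pin (a point): Upright red pin at the end of the lock lever: 12 mm diameter, 58 to 92 mm high, 85 mm from the jig axis; the point is on its axis, 82 mm above the desk. Seen from the jig axis it lies at 1.25 rad anticlockwise from jig x plus the ring angle. A 10 mm rod at 62 mm height joins it to the red ring (48 mm diameter, 56 to 68 mm high). Pinch from above or push.
- tape_measure: Bystander: yellow and black tape measure, 74 x 72 x 32 mm, loose on the desk on the jig's +y side; origin at the centre of its underside. Leave alone.
- sanding_block: Bystander: cork sanding block, 64 x 110 x 32 mm, loose on the jig's -y side; origin at the centre of its underside. Leave alone.
- try_square: Bystander: try square with a dark stock, 105 x 166 x 19 mm, loose on the desk between jig and robot, to the left; origin at the centre of its underside. Leave alone.

How it is judged:
On the way, in this order (a step that is already met when the one before it is completed fails the run):
1. the lock ring is slackened (beyond 0.3 rad) (value of joint lock_ring above 0.3 rad), for 0.2 s.
2. with the ring slack, the eccentric nips the blank flush against the fence with 5 to 18 N (value of joint lock_ring above 0.25 rad and angle between the y axis of blank and the y axis of jig, either way round below 0.03 rad and contact force between eccentric and blank between 5 and 18 N), for 0.3 s.
At the end, for the whole second after the job is handed in: The lock ring is tight again (-0.12 to 0.09 rad), the eccentric presses the blank with 5 to 18 N, the blank lies flat and still and flush along the fence (within 0.03 rad) (value of joint lock_ring between -0.12 and 0.09 rad and contact force between eccentric and blank between 5 and 18 N and angle between the y axis of blank and the y axis of jig, either way round below 0.03 rad and angle between blank's own z axis and vertical below 0.05 rad and linear speed of blank below 0.01 m/s); the robot touches nothing.
It fails at once if the blank is bruised (pressed with more than 35 N) (contact force between eccentric and blank above 35 N).
It fails at once if the lock ring is over-tightened (below -0.15 rad) (value of joint lock_ring below -0.15 rad).
It fails at once if the knob is forced round while the ring is tight (value of joint lock_ring below 0.1 rad and (velocity of joint adjuster above 0.25 rad/s or velocity of joint adjuster below -0.25 rad/s)).
It fails at once if a bystander (tape measure, sanding block, try square) is shoved more than 20 mm (distance of any of tape_measure, sanding_block, try_square from where it was at the start of the episode above 0.02 m).
It also fails if it takes over 72 s, if anything falls off the work surface, if the arm or the gripper's body presses on something with over 40 N, if the wrist force passes 120 N, or if a joint passes its speed limit or range.

## Working session

There is one attempt and no reset: what is moved stays moved. The work goes in short steps, Python scripts to look and compute and a tool call to move; the robot and the scene stay as the last step left them, time stands still between calls to the robot, and variables do not carry over. Pictures are saved under pics/ and viewed, at most 10 in all, crops included, and the job is handed in when it is done.

Besides the shell and the picture viewer there is one more tool, called after "Call:" as a command line: name --argument value ..., lists and objects as JSON in quotes. send_rows: Moves the arm, as the interface text tells. Its arguments: {"type":"object","properties":{"motion":{"type":"string"}},"required":["motion"]}

```bash
mkdir -p pics; ls
cat > h.py <<'E'
import numpy as np, cv2
from workcell import bot, vision, workorder, boxes_of
def ray(cam,u,v):
    m=vision.camera_model(cam);f=210/np.tan(np.radians(m["fov_y"])/2)
    T=np.array(m["world_from_camera"]);d=T[:3,:3]@np.array([(u-m["cx"])/f,(v-m["cy"])/f,1]);return T[:3,3],d
def at(cam,u,v,z):
    o,d=ray(cam,u,v);return o+d*(z-o[2])/d[2]
def px(cam,p):
    m=vision.camera_model(cam);f=210/np.tan(np.radians(m["fov_y"])/2)
    T=np.linalg.inv(np.array(m["world_from_camera"]));c=T[:3,:3]@np.array(p)+T[:3,3];return np.array([m["cx"]+f*c[0]/c[2],m["cy"]+f*c[1]/c[2]])
def snap(cam,name):
    im=vision.camera(cam);cv2.imwrite("pics/"+name,im[:,:,::-1]);return im
E
python3 - <<'E'
from h import *
for c in("top","scene"):
    snap(c,c+"0.png");m=vision.camera_model(c);print(c,m["fov_y"],m["cx"],m["cy"],np.round(m["world_from_camera"],3).tolist())
    for t in("jig","knob_grip","lever_pin","lock_ring","blank"):
        print(t,[(np.round(b["rect"]).tolist(),round(b["conf"],2)) for b in boxes_of(c,t)[:2]])
print(bot.get_obs())
E
```

```text
pics
top 56.35771521021628 278.33795793800334 207.20866255294558 [[0.005, -0.98, 0.197, 0.301], [-1.0, -0.007, -0.008, -0.101], [0.01, -0.197, -0.98, 1.056], [0.0, 0.0, 0.0, 1.0]]
jig [([293.0, 202.0, 73.0, 80.0], 0.79)]
knob_grip [([364.0, 209.0, 46.0, 31.0], 0.56), ([293.0, 212.0, 20.0, 26.0], 0.5)]
lever_pin [([282.0, 212.0, 42.0, 27.0], 0.56)]
lock_ring [([282.0, 211.0, 45.0, 21.0], 0.76)]
blank [([292.0, 194.0, 47.0, 34.0], 0.8)]
scene 51.091044383010015 276.2824866823136 206.1261496901777 [[0.885, -0.191, 0.424, -0.009], [-0.465, -0.372, 0.804, -1.044], [0.004, -0.909, -0.418, 0.566], [0.0, 0.0, 0.0, 1.0]]
jig [([301.0, 225.0, 98.0, 63.0], 0.89)]
knob_grip [([282.0, 219.0, 22.0, 42.0], 0.73)]
lever_pin [([227.0, 211.0, 28.0, 21.0], 0.74), ([285.0, 211.0, 17.0, 31.0], 0.64)]
lock_ring [([285.0, 211.0, 22.0, 29.0], 0.69)]
blank []
{'clock': 0.6, 'joint_pos': array([-1.14001179e+00,  2.40559937e-01,  4.99018019e-03,  1.33518097e+00,
       -3.20027934e-05,  1.57076724e+00]), 'joint_vel': array([ 5.11430467e-06, -4.31730380e-04, -6.16345924e-04,  2.53253824e-04,
        6.82907050e-04,  6.96932009e-04]), 'tau': array([ 2.03585460e-04, -3.71975541e+01,  2.52570856e+01,  1.39060052e-03,
       -1.99762229e-05, -4.90728652e-06]), 'eef_pos': array([ 0.20878422, -0.45432577,  0.23132274]), 'tool_rot': array([ 9.76889520e-01,  2.13744857e-01, -1.07594096e-05,  2.56909358e-05]), 'ft_force': array([ 0.47458878, -0.54186605,  0.0965329 ]), 'ft_torque': array([ 0.04594712, -0.03831267, -0.00318528]), 'grasp_force': 0.0, 'grip_width': 0.08547733772826022}
```

View pics/top0.png

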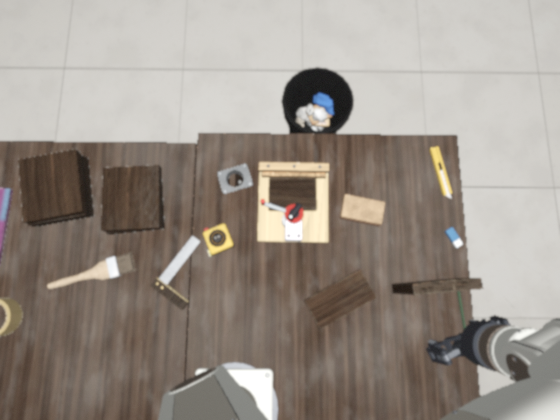

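View pics/scene0.png

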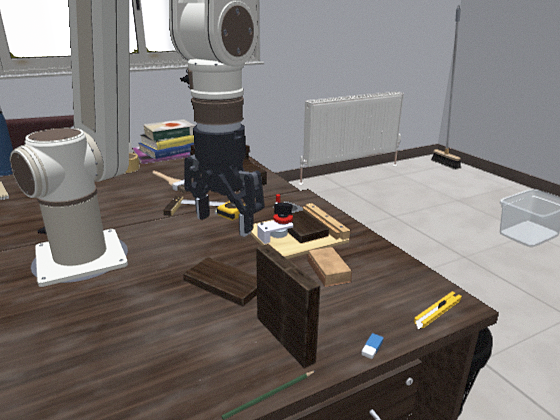

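The top view shows the jig at (293,202) with the fence towards world +x, the ring and knob at about (293,212), and the lever pin at about (263,202). I'll zoom in.

Run:
```python
from h import *
a=cv2.imread("pics/top0.png")[150:255,245:345];b=cv2.imread("pics/scene0.png")[185:260,240:360]
a=cv2.resize(a,None,fx=4,fy=4,interpolation=cv2.INTER_CUBIC);b=cv2.resize(b,None,fx=3.3,fy=3.3,interpolation=cv2.INTER_CUBIC)
h=max(a.shape[0],b.shape[0]);o=np.zeros((h,a.shape[1]+b.shape[1],3),np.uint8);o[:a.shape[0],:a.shape[1]]=a;o[:b.shape[0],a.shape[1]:]=b
cv2.imwrite("pics/crop0.png",o);print(o.shape)
im=cv2.cvtColor(cv2.imread("pics/top0.png"),cv2.COLOR_BGR2HSV)
m=cv2.inRange(im,(0,130,90),(8,255,255))|cv2.inRange(im,(172,130,90),(180,255,255))
n,l,s,c=cv2.connectedComponentsWithStats(m)
print([(s[i].tolist(),c[i].round(1).tolist()) for i in range(1,n) if s[i][4]>3])
print("pin",at("top",262.8,202,.082),"ring",at("top",293,213,.068),"knob",at("top",293,212,.1))
for n,u,v in(("fl",259,163),("fr",328.5,163),("bl",258,242),("br",328,242)):print(n,at("top",u,v,.012 if n[0]=="b" else .038))
```

```text
(420, 796, 3)
[([286, 203, 10, 15, 66], [289.6, 208.2]), ([291, 208, 12, 14, 63], [298.3, 215.4])]
pin [ 0.50994977 -0.06925449  0.082     ] ring [ 0.48465309 -0.14662732  0.068     ] knob [ 0.48123016 -0.14513964  0.1       ]
fl [ 0.62740887 -0.05614712  0.038     ]
fr [ 0.62896071 -0.24475554  0.038     ]
bl [ 0.41570199 -0.05561907  0.012     ]
br [ 0.41686385 -0.2426735   0.012     ]
```

View pics/crop0.png

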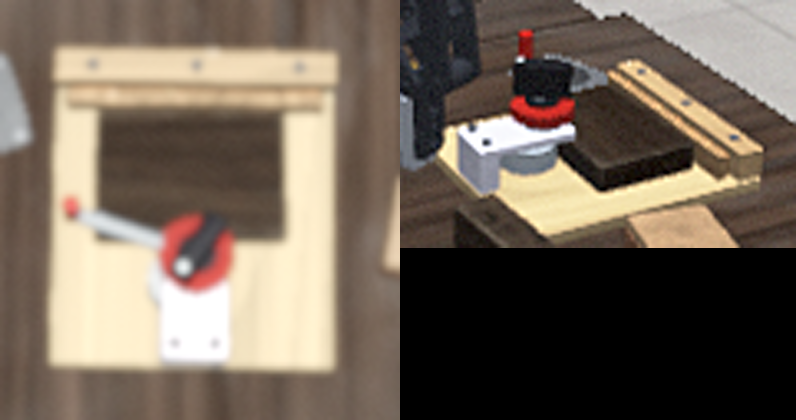

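The zoom shows the pin at (262.5,202), the ring centre at (294,213) and the knob bar at about -0.6 rad, which agrees with the sizes given. So the jig axis is near (0.482, -0.150) with yaw about 0.01 and the pin is near (0.509, -0.069). Next I'll work out the move to above the pin.

```bash
cat >> h.py <<'E'
def phi():
    q=bot.get_obs()["tool_rot"];return 2*np.arctan2(q[1],q[0])
def to(p,f,n=None):
    """shift in tool axes (cm) and twist from the measured pose to world p, tool-x yaw f"""
    o=bot.get_obs();d=np.array(p)-o["eef_pos"];a=phi()
    x=np.cos(a)*d[0]+np.sin(a)*d[1];y=np.sin(a)*d[0]-np.cos(a)*d[1]
    t=-((f-a+np.pi)%(2*np.pi)-np.pi)
    print("t=%.1f phi=%.3f pos"%(o["clock"],a),o["eef_pos"].round(4),"-> shift cm",np.round([x*100,y*100,-d[2]*100],2),"twist %.3f"%t,"F",np.round(o["ft_force"],1),"Mz %.2f"%o["ft_torque"][2],"w %.4f"%o["grip_width"],"j6 %.2f"%o["joint_pos"][5])
E
python3 -c "
from h import *
to([.507,-.0685,.15],1.26)"
```

```text
t=0.6 phi=0.431 pos [ 0.2088 -0.4543  0.2313] -> shift cm [ 43.21 -22.6    8.13] twist -0.829 F [ 0.5 -0.5  0.1] Mz -0.00 w 0.0855 j6 1.57
```

Call:
send_rows --motion "-0.5 43.2 -22.6 6 -0.83; -0.5 43.2 -22.6 6 -0.83; -0.5 43.2 -22.6 6 -0.83; -0.5 43.2 -22.6 6 -0.83; -0.5 43.2 -22.6 6 -0.83"

```text
clock: 1.1
eef_pos: [0.3614, -0.2565, 0.2008]
tool_rot: [0.829, 0.559, 0.0, 0.0]
ft_force: [0.2, -1.3, 0.1]
grip_width: 0.064
grasp_force: 0.0
```

```bash
python3 -c "
from h import *
to([.507,-.0685,.14],1.26)"
```

```text
t=1.1 phi=1.186 pos [ 0.3614 -0.2565  0.2008] -> shift cm [22.89  6.44  6.08] twist -0.074 F [ 0.2 -1.3  0.1] Mz 0.02 w 0.0640 j6 1.34
```

Call:
send_rows --motion "-0.5 22 6 5.5 -0.05; -0.5 22 6 5.5 -0.05; -0.5 22 6 5.5 -0.05; -0.5 22 6 5.5 -0.05; -0.5 22 6 5.5 -0.05"

```text
clock: 1.6
eef_pos: [0.501, -0.0746, 0.1451]
tool_rot: [0.816, 0.578, 0.0, -0.0]
ft_force: [-0.1, -0.9, 0.3]
grip_width: 0.0642
grasp_force: 0.0
```

Run:
```python
from h import *
snap("scene","s1.png");snap("top","t1.png")
print(px("scene",[.509,-.069,.092]),px("top",[.509,-.069,.092]),px("scene",bot.get_obs()["eef_pos"]))
to([.507,-.0685,.068],1.26)
a=cv2.imread("pics/top0.png")[150:255,245:345]
b=cv2.imread("pics/s1.png")[140:265,230:370]
cv2.imwrite("pics/s1c.png",cv2.resize(b,None,fx=4,fy=4,interpolation=cv2.INTER_CUBIC))
```

```text
[277.27260988 195.03930736] [262.57750344 201.53377784] [275.69704727 178.12356246]
t=1.7 phi=1.237 pos [ 0.5013 -0.0739  0.1445] -> shift cm [0.69 0.36 7.65] twist -0.023 F [-0.2 -0.6  0.9] Mz -0.02 w 0.0642 j6 1.76
```

View pics/s1c.png

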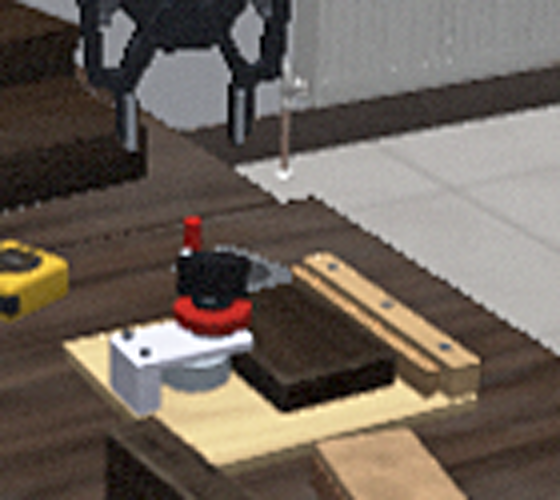

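The pin top appears at (278,195) in the scene view, against a predicted (277,195). The fingers straddle it, so I'll go down and close.

Call:
send_rows --motion "-0.5 0.7 0.35 4 -0.02; -0.5 0.7 0.35 7.6 -0.02; -0.5 0.7 0.35 7.6 -0.02; 0.3 0.7 0.35 7.6 -0.02; 0.3 0.7 0.35 7.6 -0.02"

```text
clock: 2.2
eef_pos: [0.5067, -0.0727, 0.0718]
tool_rot: [0.811, 0.585, 0.001, 0.001]
ft_force: [0.9, -0.2, 0.0]
grip_width: 0.0358
grasp_force: 0.0
```

Run:
```python
from h import *
to([.508,-.069,.068],1.26)
```

```text
t=2.2 phi=1.250 pos [ 0.5067 -0.0727  0.0718] -> shift cm [0.39 0.01 0.38] twist -0.010 F [ 0.9 -0.2  0. ] Mz 0.01 w 0.0358 j6 1.75
```

Call:
send_rows --motion "1 0.2 0 0.2 0; 1 0.2 0 0.2 0; 1 0.2 0 0.2 0; 1 0.2 0 0.2 0; 1 0.2 0 0.2 0"

```text
clock: 2.7
eef_pos: [0.5081, -0.0703, 0.0698]
tool_rot: [0.811, 0.585, 0.002, 0.002]
ft_force: [1.2, -0.2, 6.8]
grip_width: 0.0096
grasp_force: 58.5
```

Run:
```python
from h import *
to([.508,-.069,.068],1.26)
```

```text
t=2.7 phi=1.251 pos [ 0.5081 -0.0703  0.0698] -> shift cm [ 0.12 -0.05  0.18] twist -0.009 F [ 1.2 -0.2  6.8] Mz -0.06 w 0.0096 j6 1.75
```

Call:
send_rows --motion "1 -0.04 -0.85 0 -0.1; 1 -0.17 -1.69 0 -0.2; 1 -0.38 -2.51 0 -0.3; 1 -0.67 -3.31 0 -0.4; 1 -1.04 -4.08 0 -0.5"

```text
clock: 3.2
eef_pos: [0.4677, -0.0685, 0.0699]
tool_rot: [0.639, 0.769, 0.001, 0.004]
ft_force: [5.9, -4.5, 1.6]
grip_width: 0.0098
grasp_force: 58.8
```

Call:
send_rows --motion "1 0 0 0 0; 1 0 0 0 0; 1 0 0 0 0"

```text
clock: 3.5
eef_pos: [0.4661, -0.0688, 0.0698]
tool_rot: [0.641, 0.768, 0.0, 0.003]
ft_force: [0.1, -4.7, 6.8]
grip_width: 0.01
grasp_force: 59.3
```

Run:
```python
from h import *
p=bot.get_obs()["eef_pos"];print("lever angle",np.arctan2(p[1]+.15,p[0]-.482),np.hypot(p[1]+.15,p[0]-.482))
to([.508,-.069,.068],1.26)
im=snap("top","t2.png")
cv2.imwrite("pics/t2c.png",cv2.resize(im[150:255,235:345,::-1],None,fx=4,fy=4,interpolation=cv2.INTER_CUBIC))
```

```text
lever angle 1.7635776743741542 0.0827518613418331
t=3.5 phi=1.750 pos [ 0.4661 -0.0688  0.0698] -> shift cm [-0.77  4.11  0.18] twist 0.490 F [ 0.1 -4.7  6.8] Mz 0.13 w 0.0100 j6 1.25
```

View pics/t2c.png

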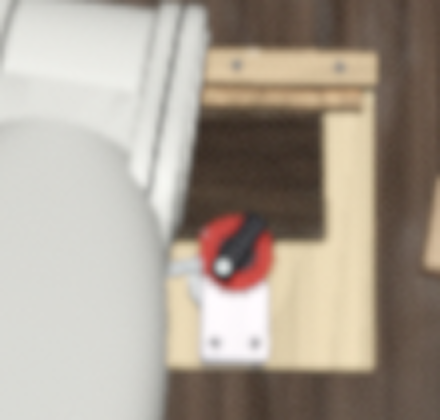

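The lever has turned about 0.5 rad and the ring is slack. I'll release it, rise and go over to the knob.

Call:
send_rows --motion "-0.3 0 0 0 0; -0.3 0 0 0 0; -0.3 0 0 0 0; -0.3 0 0 -4 0; -0.3 0 0 -7 0"

```text
clock: 4.05
eef_pos: [0.463, -0.0667, 0.1381]
tool_rot: [0.641, 0.768, -0.001, -0.001]
ft_force: [1.0, -0.8, -0.3]
grip_width: 0.0553
grasp_force: 0.0
```

Run:
```python
from h import *
to([.482,-.150,.12],2.51)
```

```text
t=4.0 phi=1.751 pos [ 0.463  -0.0667  0.1381] -> shift cm [-8.54  0.38  1.81] twist -0.759 F [ 1.  -0.8 -0.3] Mz -0.04 w 0.0553 j6 1.25
```

Call:
send_rows --motion "-0.3 -8.5 0.4 0 -0.76; -0.3 -8.5 0.4 0 -0.76; -0.3 -8.5 0.4 0 -0.76; -0.3 -8.5 0.4 1.5 -0.76; -0.3 -8.5 0.4 1.5 -0.76"

```text
clock: 4.55
eef_pos: [0.4814, -0.1497, 0.1206]
tool_rot: [0.32, 0.947, 0.0, -0.002]
ft_force: [-0.4, -0.5, -0.0]
grip_width: 0.0556
grasp_force: 0.0
```

Call:
send_rows --motion "-0.3 0 0 0 -0.15; -0.3 0 0 0 -0.15; -0.3 0 0 0 -0.15"

```text
clock: 4.85
eef_pos: [0.4828, -0.1497, 0.1225]
tool_rot: [0.253, 0.968, 0.0, -0.0]
ft_force: [-0.1, -0.1, 0.4]
grip_width: 0.0555
grasp_force: 0.0
```

Run:
```python
from h import *
snap("scene","s3.png");to([.482,-.150,.079],2.51)
b=cv2.imread("pics/s3.png")[150:250,230:350]
cv2.imwrite("pics/s3c.png",cv2.resize(b,None,fx=5,fy=5,interpolation=cv2.INTER_CUBIC))
```

```text
t=4.9 phi=2.631 pos [ 0.4829 -0.1497  0.1226] -> shift cm [ 0.07 -0.07  4.36] twist 0.121 F [-0.6  0.2 -0.9] Mz -0.01 w 0.0557 j6 0.21
```

View pics/s3c.png

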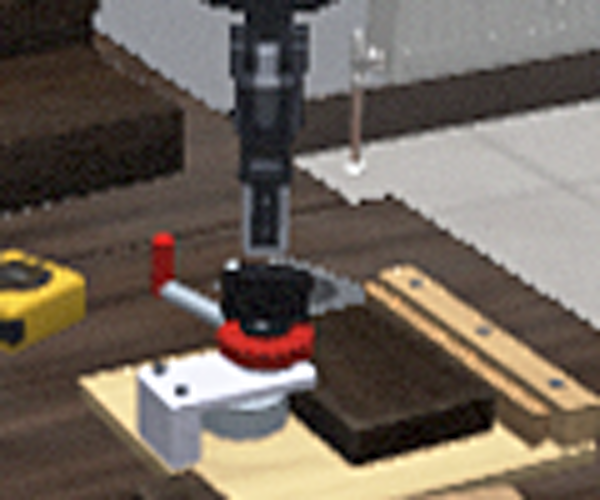

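The gripper stands over the knob, and the pin is clear at (262,198). I'll descend and grip the bar.

Call:
send_rows --motion "-0.3 0.05 -0.05 0 0.12; -0.3 0.05 -0.05 2.5 0.12; -0.3 0.05 -0.05 4.4 0.12; -0.3 0.05 -0.05 4.4 0.12; -0.3 0.05 -0.05 4.4 0.12"

```text
clock: 5.4
eef_pos: [0.4823, -0.15, 0.0789]
tool_rot: [0.309, 0.951, 0.0, -0.0]
ft_force: [0.1, -0.2, 0.2]
grip_width: 0.0555
grasp_force: 0.0
```

Call:
send_rows --motion "1 0 0 0 0; 1 0 0 0 0; 1 0 0 0 0; 1 0 0 0 0; 1 0 0 0 0"

```text
clock: 5.9
eef_pos: [0.4846, -0.1487, 0.0802]
tool_rot: [0.308, 0.951, 0.002, 0.002]
ft_force: [3.5, 5.6, 2.1]
grip_width: 0.0149
grasp_force: 60.6
```

Run:
```python
from h import *
to([.482,-.150,.079],2.51);print(bot.get_obs()["ft_torque"])
```

```text
t=5.9 phi=2.515 pos [ 0.4846 -0.1487  0.0802] -> shift cm [ 0.14 -0.26  0.12] twist 0.005 F [3.5 5.6 2.1] Mz -0.07 w 0.0149 j6 0.33
[ 0.93481176 -0.44735223 -0.0651933 ]
```

Call:
send_rows --motion "1 -0.1 0.26 0 0; 1 -0.1 0.26 0 0; 1 -0.1 0.26 0 0.05; 1 -0.1 0.26 0 0.1; 1 -0.1 0.26 0 0.1"

```text
clock: 6.4
eef_pos: [0.4847, -0.1487, 0.0802]
tool_rot: [0.356, 0.934, -0.0, 0.0]
ft_force: [-3.0, 2.2, 6.9]
grip_width: 0.0148
grasp_force: 61.2
```

Run:
```python
from h import *
to([.4846,-.1487,.079],2.51);print(bot.get_obs()["ft_torque"])
```

```text
t=6.4 phi=2.413 pos [ 0.4847 -0.1487  0.0802] -> shift cm [ 0.   -0.01  0.12] twist -0.097 F [-3.   2.2  6.9] Mz -0.05 w 0.0148 j6 0.43
[ 0.20495814  0.61189248 -0.05113135]
```

Call:
send_rows --motion "1 0.1 0 -0.12 0.04; 1 0.1 0 -0.12 0.08; 1 0.1 0 -0.12 0.12; 1 0.1 0 -0.12 0.16; 1 0.1 0 -0.12 0.2"

```text
clock: 6.9
eef_pos: [0.4846, -0.1487, 0.0802]
tool_rot: [0.448, 0.894, -0.0, 0.001]
ft_force: [0.6, -1.0, -1.9]
grip_width: 0.0147
grasp_force: 59.9
```

```bash
cat > st.py <<'E'
from h import *
o=bot.get_obs();print("t %.2f adj %.3f"%(o["clock"],.01+np.pi-phi()%(2*np.pi)),o["eef_pos"].round(4),"F",o["ft_force"].round(1),"M",o["ft_torque"].round(3),"tau6 %.3f"%o["tau"][5])
E
python3 st.py
```

```text
t 6.90 adj 0.940 [ 0.4846 -0.1487  0.0802] F [ 0.6 -1.  -1.9] M [-0.299 -0.235  0.07 ] tau6 -0.257
```

Call:
send_rows --motion "1 0 0 0 0.04; 1 0 0 0 0.08; 1 0 0 0 0.12; 1 0 0 0 0.16"

```text
clock: 7.3
eef_pos: [0.4845, -0.1487, 0.0802]
tool_rot: [0.518, 0.855, -0.0, 0.001]
ft_force: [1.0, -1.5, -1.7]
grip_width: 0.0148
grasp_force: 60.0
```

```bash
python3 st.py
```

```text
t 7.30 adj 1.100 [ 0.4845 -0.1487  0.0802] F [ 1.  -1.5 -1.7] M [-0.325 -0.246  0.075] tau6 -0.244
```

Call:
send_rows --motion "1 0 0 0 0.02; 1 0 0 0 0.04; 1 0 0 0 0.06"

```text
clock: 7.6
eef_pos: [0.4845, -0.1487, 0.0802]
tool_rot: [0.544, 0.839, -0.0, 0.001]
ft_force: [1.4, -2.9, -1.8]
grip_width: 0.0148
grasp_force: 60.0
```

```bash
python3 st.py
```

```text
t 7.60 adj 1.159 [ 0.4845 -0.1487  0.0802] F [ 1.4 -2.9 -1.8] M [-0.738 -0.246  0.04 ] tau6 -0.088
```

Call:
send_rows --motion "1 0 0 0 0.02; 1 0 0 0 0.04; 1 0 0 0 0.06"

```text
clock: 7.9
eef_pos: [0.4844, -0.1486, 0.0802]
tool_rot: [0.569, 0.823, -0.0, 0.001]
ft_force: [2.3, -5.3, -2.4]
grip_width: 0.0148
grasp_force: 60.0
```

```bash
python3 st.py
```

```text
t 7.90 adj 1.220 [ 0.4844 -0.1486  0.0802] F [ 2.3 -5.3 -2.4] M [-1.022 -0.344  0.053] tau6 -0.085
```

Call:
send_rows --motion "1 0 0 0 0.02; 1 0 0 0 0.04; 1 0 0 0 0.06"

```text
clock: 8.2
eef_pos: [0.4844, -0.1487, 0.0802]
tool_rot: [0.593, 0.805, -0.0, 0.001]
ft_force: [1.7, -5.1, -1.3]
grip_width: 0.0146
grasp_force: 60.0
```

```bash
python3 st.py
```

```text
t 8.20 adj 1.280 [ 0.4844 -0.1487  0.0802] F [ 1.7 -5.1 -1.3] M [-1.026 -0.358  0.101] tau6 -0.068
```

Call:
send_rows --motion "1 0 0 0 0.02; 1 0 0 0 0.04; 1 0 0 0 0.06"

```text
clock: 8.5
eef_pos: [0.4844, -0.1486, 0.0802]
tool_rot: [0.617, 0.787, -0.0, 0.001]
ft_force: [1.2, -5.7, -1.4]
grip_width: 0.0152
grasp_force: 60.0
```

```bash
python3 st.py; python3 -c "
from h import *
im=snap('top','t4.png');cv2.imwrite('pics/t4c.png',cv2.resize(im[150:255,235:345,::-1],None,fx=5,fy=5,interpolation=cv2.INTER_CUBIC))"
```

```text
t 8.50 adj 1.340 [ 0.4844 -0.1486  0.0802] F [ 1.2 -5.7 -1.4] M [-1.086 -0.344  0.088] tau6 -0.067
```

View pics/t4c.png

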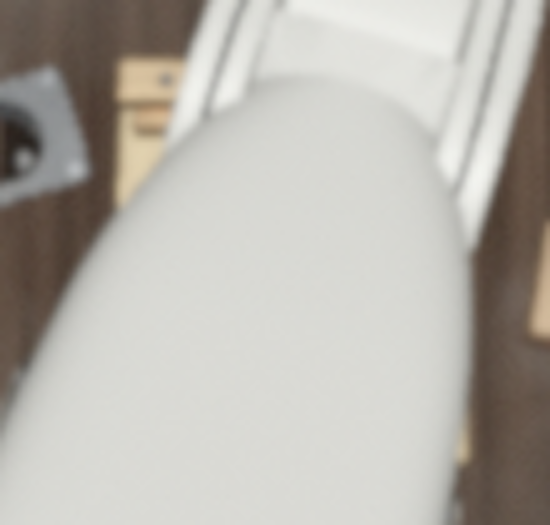

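The arm hides the work from the top camera, so I'll go on by feel.

Call:
send_rows --motion "1 -0.15 0 0 0.02; 1 -0.15 0 0 0.04; 1 -0.15 0 0 0.06"

```text
clock: 8.85
eef_pos: [0.4844, -0.1488, 0.0802]
tool_rot: [0.64, 0.768, 0.001, -0.0]
ft_force: [0.1, 0.3, 1.8]
grip_width: 0.015
grasp_force: 60.6
```

```bash
python3 st.py
```

```text
t 8.85 adj 1.399 [ 0.4844 -0.1488  0.0802] F [0.1 0.3 1.8] M [-0.041 -0.16   0.077] tau6 -0.068
```

Call:
send_rows --motion "1 0 0 0 0.02; 1 0 0 0 0.04; 1 0 0 0 0.06"

```text
clock: 9.15
eef_pos: [0.4843, -0.1488, 0.0802]
tool_rot: [0.663, 0.749, 0.0, -0.0]
ft_force: [-0.2, 2.7, 3.5]
grip_width: 0.0149
grasp_force: 60.8
```

```bash
python3 st.py
```

```text
t 9.15 adj 1.459 [ 0.4843 -0.1488  0.0802] F [-0.2  2.7  3.5] M [ 0.368 -0.011  0.115] tau6 -0.038
```

Call:
send_rows --motion "1 0 0 0 0.02; 1 0 0 0 0.04; 1 0 0 0 0.06"

```text
clock: 9.45
eef_pos: [0.4843, -0.1488, 0.0802]
tool_rot: [0.685, 0.729, 0.0, -0.0]
ft_force: [-0.4, 3.9, 5.4]
grip_width: 0.0146
grasp_force: 61.1
```

```bash
python3 st.py
```

```text
t 9.45 adj 1.519 [ 0.4843 -0.1488  0.0802] F [-0.4  3.9  5.4] M [0.673 0.083 0.226] tau6 0.109
```

Call:
send_rows --motion "1 0 0 0 0.02; 1 0 0 0 0.04; 1 0 0 0 0.06"

```text
clock: 9.75
eef_pos: [0.4842, -0.1488, 0.0802]
tool_rot: [0.706, 0.708, 0.0, -0.0]
ft_force: [-1.0, 3.0, 5.8]
grip_width: 0.0147
grasp_force: 61.2
```

```bash
python3 st.py
```

```text
t 9.75 adj 1.578 [ 0.4842 -0.1488  0.0802] F [-1.   3.   5.8] M [0.638 0.126 0.395] tau6 0.260
```

The torque is now about 0.3 N m above running and still rising at the expected rate, so the nip is about 11 N. I'll hold it, then let go.

Call:
send_rows --motion "1 0 0 0 0; 1 0 0 0 0; 1 0 0 0 0; 1 0 0 0 0; 1 0 0 0 0"

```text
clock: 10.25
eef_pos: [0.4842, -0.1488, 0.0802]
tool_rot: [0.706, 0.708, 0.0, -0.0]
ft_force: [-1.9, 4.3, 4.5]
grip_width: 0.015
grasp_force: 61.1
```

```bash
python3 st.py
```

```text
t 10.25 adj 1.578 [ 0.4842 -0.1488  0.0802] F [-1.9  4.3  4.5] M [0.632 0.149 0.304] tau6 0.263
```

Call:
send_rows --motion "-0.3 0 0 0 0; -0.3 0 0 0 0; -0.3 0 0 0 0; -0.3 0 0 -3 0; -0.3 0 0 -6 0"

```text
clock: 10.75
eef_pos: [0.4831, -0.1494, 0.1393]
tool_rot: [0.706, 0.708, -0.001, -0.002]
ft_force: [0.4, -0.9, 0.6]
grip_width: 0.0555
grasp_force: 0.0
```

```bash
python3 st.py; python3 -c "
from h import *
to([.470,-.066,.138],1.75)"
```

```text
t 10.75 adj 1.578 [ 0.4831 -0.1494  0.1393] F [ 0.4 -0.9  0.6] M [ 0.015 -0.078 -0.009] tau6 0.000
t=10.8 phi=1.573 pos [ 0.4831 -0.1494  0.1393] -> shift cm [ 8.34 -1.29  0.13] twist -0.177 F [ 0.4 -0.9  0.6] Mz -0.01 w 0.0555 j6 1.27
```

Call:
send_rows --motion "-0.3 8.1 -1.75 0.1 -0.2; -0.3 8.1 -1.75 0.1 -0.2; -0.3 8.1 -1.75 0.1 -0.2; -0.3 8.1 -1.75 0.1 -0.2; -0.3 8.1 -1.75 0.1 -0.2"

```text
clock: 11.25
eef_pos: [0.4669, -0.0691, 0.1389]
tool_rot: [0.632, 0.775, -0.0, 0.0]
ft_force: [-0.7, -0.2, -0.5]
grip_width: 0.0555
grasp_force: 0.0
```

```bash
python3 -c "
from h import *
to([.4655,-.068,.071],1.79)
im=snap('scene','s5.png');t=snap('top','t5.png')
a=cv2.resize(im[150:250,230:350,::-1],None,fx=4,fy=4,interpolation=cv2.INTER_CUBIC)
b=cv2.resize(t[150:250,265:345,::-1],None,fx=4,fy=4,interpolation=cv2.INTER_CUBIC)
cv2.imwrite('pics/c5.png',np.hstack([a,b]))
print(px('scene',[.4655,-.068,.092]))"
```

```text
t=11.2 phi=1.773 pos [ 0.4669 -0.0691  0.1389] -> shift cm [ 0.14 -0.12  6.79] twist -0.017 F [-0.7 -0.2 -0.5] Mz -0.00 w 0.0555 j6 1.22
[262.81701215 197.81279076]
```

View pics/c5.png

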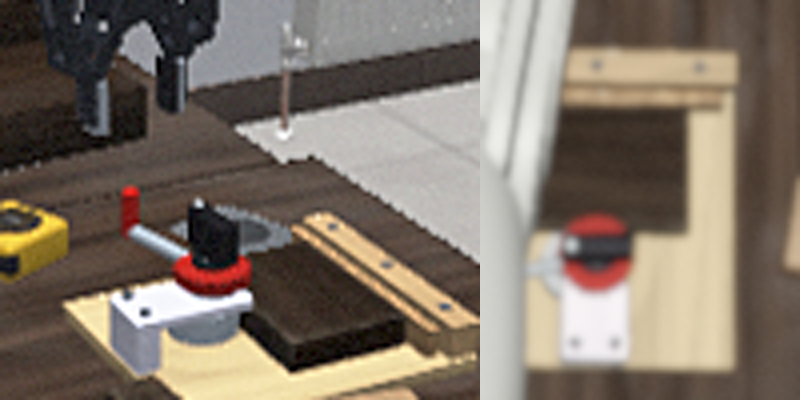

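The blank lies flush on the cork and the knob bar is at about 90°. The pin top is at (262.5,197.5), as predicted, so I'll grip it.

Call:
send_rows --motion "-0.3 0.1 -0.1 3.5 -0.02; -0.3 0.1 -0.1 6.8 -0.02; -0.3 0.1 -0.1 6.8 -0.02; 1 0.1 -0.1 6.8 -0.02; 1 0.1 -0.1 6.8 -0.02"

```text
clock: 11.85
eef_pos: [0.4669, -0.0683, 0.0724]
tool_rot: [0.624, 0.781, 0.001, 0.001]
ft_force: [0.1, -0.2, 0.3]
grip_width: 0.0271
grasp_force: 0.0
```

Call:
send_rows --motion "1 0 0 0 0; 1 0 0 0 0; 1 0 0 0 0; 1 0 0 0 0"

```text
clock: 12.25
eef_pos: [0.4668, -0.0681, 0.0728]
tool_rot: [0.624, 0.781, 0.001, 0.002]
ft_force: [-0.8, -1.3, 6.7]
grip_width: 0.0097
grasp_force: 58.7
```

```bash
python3 -c "
from h import *
to([.4655,-.068,.071],1.79);p=bot.get_obs()['eef_pos']-[.4843,-.1488,0];print(np.arctan2(p[1],p[0]),np.hypot(p[0],p[1]))"
```

```text
t=12.2 phi=1.794 pos [ 0.4668 -0.0681  0.0728] -> shift cm [ 0.04 -0.13  0.18] twist 0.004 F [-0.8 -1.3  6.7] Mz -0.08 w 0.0097 j6 1.20
1.7841249612253463 0.08257116922396805
```

Call:
send_rows --motion "1 -0.03 0.66 0 0.08; 1 -0.11 1.32 0 0.16; 1 -0.24 1.96 0 0.24; 1 -0.42 2.6 0 0.32; 1 -0.65 3.22 0 0.4"

```text
clock: 12.75
eef_pos: [0.4984, -0.0674, 0.0727]
tool_rot: [0.768, 0.641, -0.0, 0.001]
ft_force: [-4.2, -1.5, 8.9]
grip_width: 0.0098
grasp_force: 58.9
```

```bash
cat > st2.py <<'E'
from h import *
to([.5081,-.0703,.0698],1.277);p=bot.get_obs()['eef_pos']-[.4843,-.1488,0];a=np.arctan2(p[1],p[0]);print("ring~%.3f r %.4f"%(a-1.277,np.hypot(p[0],p[1])));F=bot.get_obs()["ft_force"];print("Ftan(ccw) %.1f Frad %.1f"%(-np.sin(a)*F[0]+np.cos(a)*F[1],np.cos(a)*F[0]+np.sin(a)*F[1]))
E
python3 st2.py
```

```text
t=12.8 phi=1.391 pos [ 0.4984 -0.0674  0.0727] -> shift cm [-0.11  1.    0.29] twist 0.114 F [-4.2 -1.5  8.9] Mz 0.06 w 0.0098 j6 1.62
ring~0.122 r 0.0826
Ftan(ccw) 3.9 Frad -2.2
```

Call:
send_rows --motion "1 0 0.25 0 0.03; 1 -0.01 0.5 0 0.06; 1 -0.03 0.74 0 0.09; 1 -0.06 0.99 0 0.12; 1 -0.06 0.99 0 0.12"

```text
clock: 13.25
eef_pos: [0.5081, -0.0697, 0.0727]
tool_rot: [0.804, 0.594, 0.0, 0.001]
ft_force: [-2.9, -1.0, 8.2]
grip_width: 0.0093
grasp_force: 58.9
```

```bash
python3 st2.py
```

```text
t=13.2 phi=1.273 pos [ 0.5081 -0.0697  0.0727] -> shift cm [-0.06  0.02  0.29] twist -0.004 F [-2.9 -1.   8.2] Mz -0.04 w 0.0093 j6 1.73
ring~0.002 r 0.0826
Ftan(ccw) 2.5 Frad -1.8
```

Call:
send_rows --motion "1 0 0.08 0 0.01; 1 0 0.17 0 0.02; 1 0 0.25 0 0.03"

```text
clock: 13.55
eef_pos: [0.5099, -0.0702, 0.0727]
tool_rot: [0.813, 0.583, -0.0, 0.0]
ft_force: [-4.6, 0.1, 9.0]
grip_width: 0.0093
grasp_force: 59.1
```

```bash
python3 st2.py
```

```text
t=13.6 phi=1.244 pos [ 0.5099 -0.0702  0.0727] -> shift cm [-0.06 -0.17  0.29] twist -0.033 F [-4.6  0.1  9. ] Mz 0.17 w 0.0093 j6 1.76
ring~-0.022 r 0.0826
Ftan(ccw) 4.4 Frad -1.3
```

Call:
send_rows --motion "1 0 0.08 0 0.01; 1 0 0.17 0 0.02; 1 0 0.25 0 0.03"

```text
clock: 13.85
eef_pos: [0.5122, -0.071, 0.0727]
tool_rot: [0.821, 0.57, -0.0, 0.0]
ft_force: [-5.1, -0.7, 9.9]
grip_width: 0.0092
grasp_force: 59.1
```

```bash
python3 st2.py
```

```text
t=13.8 phi=1.214 pos [ 0.5122 -0.071   0.0727] -> shift cm [-0.07 -0.41  0.29] twist -0.063 F [-5.1 -0.7  9.9] Mz 0.19 w 0.0092 j6 1.79
ring~-0.050 r 0.0826
Ftan(ccw) 4.6 Frad -2.3
```

Call:
send_rows --motion "1 0 -0.2 0 -0.03; 1 0 -0.2 0 -0.03; -0.4 0 -0.2 0 -0.03; -0.4 0 -0.2 0 -0.03; -0.4 0 -0.2 0 -0.03"

```text
clock: 14.35
eef_pos: [0.5107, -0.0699, 0.0708]
tool_rot: [0.813, 0.583, -0.0, -0.0]
ft_force: [0.5, 0.8, -0.2]
grip_width: 0.0526
grasp_force: 0.0
```

Call:
send_rows --motion "-0.4 0 0 -4 0; -0.4 0 0 -8 0; -0.4 0 0 -12 0; -0.4 -10 -15 -12 0; -0.4 -20 -15 -12 0"

```text
clock: 14.85
eef_pos: [0.4241, -0.1137, 0.1924]
tool_rot: [0.811, 0.584, 0.001, 0.001]
ft_force: [0.6, -1.5, -0.7]
grip_width: 0.0597
grasp_force: 0.0
```

```bash
python3 -c "
from h import *
to([.35,.2,.2],1.2)"
```

```text
t=14.8 phi=1.248 pos [ 0.4241 -0.1137  0.1924] -> shift cm [ 27.41 -16.98  -0.76] twist 0.048 F [ 0.6 -1.5 -0.7] Mz -0.03 w 0.0597 j6 1.63
```

Call:
send_rows --motion "-0.4 -33 -7 -3 0; -0.4 -33 -7 -3 0; -0.4 -33 -7 -3 0; -0.4 -33 -7 -3 0; -0.4 -33 -7 -3 0"

```text
clock: 15.35
eef_pos: [0.2953, -0.3299, 0.2133]
tool_rot: [0.813, 0.583, 0.0, 0.0]
ft_force: [0.6, -0.4, 0.5]
grip_width: 0.0598
grasp_force: 0.0
```

Call:
send_rows --motion "-0.4 -9 -2 0 0; -0.4 -9 -2 0 0; -0.4 -9 -2 0 0; -0.4 -9 -2 0 0"

```text
clock: 15.75
eef_pos: [0.248, -0.4076, 0.2126]
tool_rot: [0.813, 0.582, 0.0, -0.001]
ft_force: [-0.1, 0.9, -0.6]
grip_width: 0.0598
grasp_force: 0.0
```

Run:
```python
from h import *
t=snap("top","t6.png");s=snap("scene","s6.png")
a0=cv2.imread("pics/top0.png")
c=lambda i:cv2.resize(i[150:250,247:342],None,fx=4,fy=4,interpolation=cv2.INTER_CUBIC)
cv2.imwrite("pics/c6.png",np.hstack([c(a0),c(t[:,:,::-1])]))
for im in(a0,cv2.imread("pics/t6.png")):
    p=im[192:212,254:272].astype(int);w=np.clip(p[:,:,2]-np.maximum(p[:,:,1],p[:,:,0])-40,0,None);y,x=np.mgrid[192:212,254:272]
    print("pin px",(w*x).sum()/w.sum(),(w*y).sum()/w.sum())
```

```text
pin px 262.28590078328983 201.02872062663187
pin px 262.43919885550787 200.7167381974249
```

View pics/c6.png

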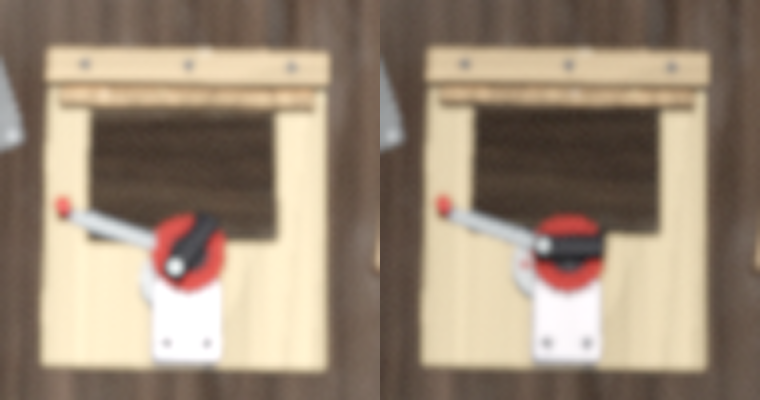

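The lever pin is back within 0.35 px of its start, the blank lies flush on the cork and the knob has not moved. I'll hand the job in.

```bash
python3 -c "
from h import *
print(workorder.job_done())"
```

```text
the job is handed in; nothing more can be done
None
```

I handed the job in at about 16 s. By feel the blank is nipped at about 11 N, in the pictures it lies flush on the cork, and the lock ring is tight with its lever at the starting mark; the hand-in returned no verdict, and the ring's tightening force read about 0.15 N m below the given figures, so I set the ring by lever position.

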